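# Stow two spray cans in the divided crate

## Task

Put the two spray cans that stand on the workbench into the black divided crate, upright, one to a cell, in cells that are still empty. Set each can down gently on the crate's floor rather than dropping it in, and leave the spray can that is already in the crate standing in its own cell.

Things in the scene. Friction and masses are not known exactly. Their poses are not given: they have to be found in the camera images.
- crate: open black plastic crate fixed to the bench at any yaw, 186 x 186 mm outside, 75 mm high; walls, floor and dividers 6 mm thick. Two crossed dividers, high as the walls, make 2 x 2 cells 84 mm square. Origin at the centre of its underside, z up, x and y along its sides; cell centres at x = +-45 mm, y = +-45 mm in its frame, their floor 6 mm above the origin.
- can_a: spray can, plain aluminium cylinder 50 mm in diameter up to 125 mm height, then a shoulder and a white cap 35 mm in diameter; 155 mm tall, 0.13 to 0.25 kg. Origin at the centre of its underside, z up its axis. It stands on the bench among a squat tin and a cone-topped oiler (not part of the job, under 150 mm tall), at least 30 mm clear of them.
- can_b: spray can, plain aluminium cylinder 50 mm in diameter up to 125 mm height, then a shoulder and a white cap 35 mm in diameter; 155 mm tall, 0.13 to 0.25 kg. Origin at the centre of its underside, z up its axis. It starts standing on the bench, like the other loose can.
- can_stowed: spray can, plain aluminium cylinder 50 mm in diameter up to 125 mm height, then a shoulder and a white cap 35 mm in diameter; 155 mm tall, 0.13 to 0.25 kg. Origin at the centre of its underside, z up its axis. It already stands in one cell of the crate, the one at x = +45 mm, y = +45 mm in the crate's frame; it stays there.

How it is judged:
By the outcome, as a careful person would: the job done as asked, in the order asked, and still so for the second after the job is handed in, with the robot touching nothing.
It also fails if it takes over 59 s, if anything falls off the work surface, if the arm or the gripper's body presses on something with over 40 N, if the wrist force passes 120 N, or if a joint passes its speed limit or range.

## Robot

A 7-joint arm with a two-finger parallel gripper is mounted at the origin on the work surface. World frame = base frame: x ahead of the robot, y to its left, z up, the work surface at z = 0. Lengths are in m, angles in rad, forces in N, time in s.
With the tool pointing down it reaches from about 0.425 to 1.025 m from the base axis. Payload 9.4 kg.
Tool frame: the origin (TCP) lies midway between the tips of the shut fingers; the grasp point (between the pads) lies 19 mm behind it; z points along the fingers, y is the line along which they close (so a half turn about z gives the same grasp; the last joint's range is limited). The gripper opens to 85 mm and grips with 20 to 120 N. Pads are 22 mm wide; open, the fingers measure 114 mm over their backs; the gripper's body (76 mm by 85 mm) begins 54 mm behind the grasp point. The pads swing forward as they close: fully open they stand 13 mm farther back than shut.
Start: joints at [1.217, 0.599, -0.003, 1.599, 0.002, 0.943, -0.08], TCP at [0.198, -0.697, 0.203] pointing down, gripper open.
Joint ranges: [-2.57, 2.57], [-0.35, 1.97], [-1.29, 1.29], [0.11, 2.56], [-1.05, 4.19], [0.11, 1.86], [-2.63, 2.63]. Speed limits (rad/s): [2.22, 2.22, 3.01, 3.01, 3.14, 3.14, 3.14].

## Interface

Orientations are given as a rotation vector (axis times angle).
In Python, from cell import env, grip, planner, status, imaging, finish_job gives the robot as it stands. Calls block until the motion is done:
- env.move_pose(position, orientation): joint-space move of the TCP to a pose.
- env.move_linear(position, attitude=None, speed=0.15): straight line of the TCP; attitude=None keeps the orientation; speed is the mean speed in m/s.
- env.goto_joints(angles): joint-space move.
- grip(opening, grasp_force=None): finger opening in m; grasp_force is the grip in N (None keeps the last); returns when the fingers have stopped.
- env.pause(seconds).
- planner.solve_ik(position, orientation): joint angles nearest the present ones, or None.
- status.read_state(): the state.
- imaging.read_camera(name): name is "scene" or "top"; returns a dict with "frame" (384x512x3 uint8, red, green, blue), "z_map" (384x512 float32, m along the optical axis (not along the pixel's ray), 0 where there is no reading), "fx", "fy", "cx", "cy" (pixels), "R" (3x3) and "t" (3): a world point X has camera coordinates R X + t. Camera axes: x right, y down, z forward; pixel columns grow to the right and rows downward; lengths in m; the calibration is good to about 2 mm. A picture is of the moment at which its call begins.
A pose or a line that the arm cannot do raises env.IKError and nothing moves.
- finish_job(): hands the job in; it is judged then, once.
The state is a dict: "t": time; "qpos": joint angles; "qd": joint speeds; "tau": joint torques, N m; "ee_pos": TCP position; "eef_rot": TCP orientation; "force": force on the tool from outside, world axes, zero at the start; "torque": the same for the moment, N m; "gripper_width": finger opening in m; "grip_force": force on a finger pad.
Only numpy, scipy, OpenCV 4.12 (cv2) and the standard library are available. Lean on these libraries where they do the work, as an engineer would, in place of code of your own. Each camera call takes 0.05 s, during which the arm holds its last target. There are 200 camera calls.

## Working session

There is one attempt and no reset: what is moved stays moved. The work goes in short steps, each a Python script; the robot and the scene stay as the last script left them, time stands still between calls to the robot, and variables do not carry over. Pictures are saved under pics/ and viewed, at most 10 in all, crops included, and the job is handed in when it is done.

```bash
mkdir -p pics; ls; python3 - <<'E'
from cell import imaging,status
import cv2,numpy as np
for n in("scene","top"):
    c=imaging.read_camera(n);cv2.imwrite(f"pics/{n}0.png",c["frame"][:,:,::-1]);np.savez(f"/tmp/{n}0.npz",**c)
    print(n,c["fx"],c["cx"],c["cy"],"cam at",-c["R"].T@c["t"],c["R"][2],(c["z_map"]>0).mean())
s=status.read_state();print(s["t"],s["ee_pos"],s["eef_rot"],s["gripper_width"])
E
```

```text
pics
scene 377.16685656583553 249.8173827519437 197.1973054291976 cam at [0.79146977 0.31080846 0.69331496] [-0.32668939 -0.43104102 -0.84111693] 0.9960835774739584
top 475.52941398334315 259.62470861015987 203.23080081104405 cam at [4.21511633e-01 1.30255368e-04 1.00854627e+00] [ 0.09398523  0.01174242 -0.99550434] 0.9961903889973959
0.1 [ 0.19795616 -0.69698952  0.20229941] [-3.11020977e+00 -4.33265940e-01  5.46027324e-04] 0.08548111066871875
```

View pics/scene0.png

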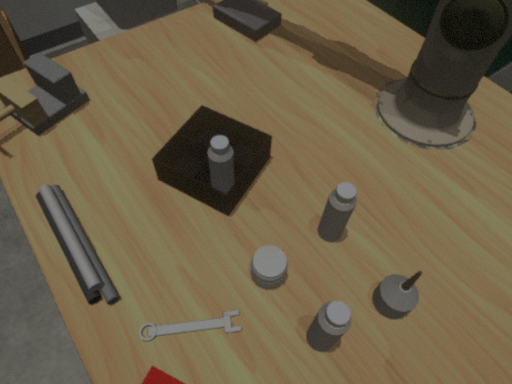

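View pics/top0.png

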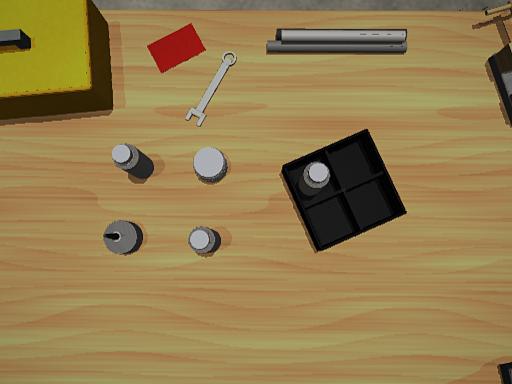

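The scene view shows the caps at about (346,191) and (337,316), with the stowed can at (220,142) in the crate. In the top view the loose caps are at (202,239) and (122,153), and the stowed cap is at (317,175). The top-view crate corners are near (283,165), (368,130), (406,212) and (318,250).

```bash
cat > see.py <<'E'
import numpy as np,cv2
def cloud(c):
    v,u=np.mgrid[:384,:512];z=c["z_map"]
    p=np.stack([(u-c["cx"])/c["fx"]*z,(v-c["cy"])/c["fy"]*z,z],-1)
    P=(p-c["t"])@c["R"];P[z<=0]=np.nan;return P
def ray(c,u,v,h):
    d=c["R"].T@np.array([(u-c["cx"])/c["fx"],(v-c["cy"])/c["fy"],1]);o=-c["R"].T@c["t"]
    return o+d*(h-o[2])/d[2]
def caps(c):
    """bright round blobs whose depth height is near a standing cap top"""
    P=cloud(c);g=cv2.cvtColor(c["frame"],cv2.COLOR_RGB2HSV)
    m=((P[...,2]>.10)&(P[...,2]<.215)&(g[...,2]>120)&(g[...,1]<60)).astype(np.uint8)
    n,l,s,ce=cv2.connectedComponentsWithStats(m)
    out=[]
    for i in range(1,n):
        if s[i,4]<60:continue
        h=np.nanpercentile(P[...,2][l==i],90)
        top=(l==i)&(np.abs(P[...,2]-h)<.006)
        (u,v)=np.argwhere(top)[:,::-1].mean(0)
        out.append((u,v,int(top.sum()),h,ray(c,u,v,h)))
    return out
E
python3 - <<'E'
from see import *
np.set_printoptions(precision=4,suppress=True)
C={n:dict(np.load(f"/tmp/{n}0.npz")) for n in("scene","top")}
for n,c in C.items():
    P=cloud(c);print(n,"bench z",np.nanmedian(P[...,2]))
    for o in caps(c):print(" cap px %.0f %.0f n%d h%.4f"%o[:4],o[4])
    rim=((np.abs(P[...,2]-.075)<.008)&(c["frame"].max(2)<70)).astype(np.uint8)
    rim=cv2.morphologyEx(rim,cv2.MORPH_CLOSE,np.ones((3,3)))
    k,l,s,_=cv2.connectedComponentsWithStats(rim);
    for i in np.argsort(-s[1:,4])[:3]+1:
        q=np.argwhere(l==i)[:,::-1]; X=np.array([ray(c,u,v,.075)[:2] for u,v in q])
        print(" rim",s[i],cv2.minAreaRect((X*1000).astype(np.float32)))
P=cloud(C["top"])
for n,b in dict(tin=(190,145,230,185),oiler=(100,215,145,258)).items():
    Q=P[b[1]:b[3],b[0]:b[2]].reshape(-1,3);Q=Q[Q[:,2]>.02];print(n,Q.min(0),Q.max(0))
E
```

```text
scene bench z 0.00010971535607505947
 cap px 219 142 n168 h0.1624 [ 0.5605 -0.0929  0.1624]
 cap px 346 190 n225 h0.1563 [0.4382 0.1185 0.1563]
 cap px 338 312 n408 h0.1563 [0.5933 0.2654 0.1563]
 rim [ 152  106  120   93 1137] ((543.0958251953125, -151.80746459960938), (188.9654998779297, 187.24853515625), 24.15365982055664)
 rim [404  81  62  33 374] ((45.01465606689453, 18.240276336669922), (72.15259552001953, 145.73123168945312), 23.14130973815918)
 rim [ 28  70  47  23 211] ((742.0657348632812, -565.5174560546875), (54.355316162109375, 126.3792953491211), 16.920360565185547)
top bench z 0.0007204408831455119
 cap px 121 153 n259 h0.1573 [0.5916 0.2645 0.1573]
 cap px 318 172 n272 h0.1631 [ 0.5584 -0.0939  0.1631]
 cap px 199 239 n283 h0.1572 [0.4365 0.1179 0.1572]
 rim [ 283  129  124  122 1201] ((539.8778076171875, -154.35250854492188), (184.39122009277344, 186.30503845214844), 24.226806640625)
 rim [  0   6 104 105 549] ((758.478759765625, 391.5281982421875), (145.868408203125, 286.8668212890625), 49.64522933959961)
 rim [503  45   9  22 105] ((813.8682861328125, -487.6241760253906), (43.39341354370117, 13.552070617675781), 15.743902206420898)
tin [0.5602 0.0821 0.0201] [0.6251 0.1491 0.0658]
oiler [0.409  0.2588 0.0206] [0.474  0.3264 0.1448]
```

```bash
cat > arm.py <<'E'
import numpy as np
from scipy.spatial.transform import Rotation as R
from cell import env,grip,planner,status
CRATE=np.array([.5415,-.1531]);YAW=np.deg2rad(24.2)
CANS={1:np.array([.4373,.1182]),2:np.array([.5924,.2650])}
def cell_xy(x,y):
    return CRATE+R.from_euler('z',YAW).as_matrix()[:2,:2]@[x,y]
def down(a):
    y=np.array([np.cos(a),np.sin(a),0]);z=np.array([0,0,-1.])
    return R.from_matrix(np.c_[np.cross(y,z),y,z]).as_rotvec()
def best(p,a):
    """of the two equal grasps, the one with least joint travel"""
    q0=status.read_state()["qpos"];o=[]
    for k in(a,a+np.pi):
        q=planner.solve_ik(p,down(k))
        if q is not None:o.append((np.abs(np.array(q)-q0).max(),k,q))
    return min(o,key=lambda t:t[0]) if o else None
E
python3 - <<'E'
from arm import *;from see import *
np.set_printoptions(precision=3,suppress=True)
P=cloud(dict(np.load("/tmp/top0.npz")))
Q=P[:125,:120].reshape(-1,3);Q=Q[Q[:,2]>.03];print("box",Q.min(0),Q.max(0))
J=[(CANS[1],np.pi/2),(CANS[2],np.pi*.75),(cell_xy(-.045,.045),YAW+np.pi/2),(cell_xy(.045,-.045),YAW)]
for xy,a in J:
    for z in(.09,.30):
        b=best([*xy,z],a);print(xy,z,b and (b[1],np.array(b[2])))
E
```

```text
box [0.694 0.33  0.03 ] [0.913 0.562 0.184]
[0.437 0.118] 0.09 (1.5707963267948966, array([ 0.001,  0.518, -0.539,  2.287,  0.594,  0.471,  0.55 ]))
[0.437 0.118] 0.3 (1.5707963267948966, array([ 0.587,  0.365, -1.262,  2.024,  0.405,  1.039,  0.703]))
[0.592 0.265] 0.09 (2.356194490192345, array([ 0.131,  0.903, -1.106,  1.83 ,  0.944,  1.048,  0.994]))
[0.592 0.265] 0.3 (2.356194490192345, array([ 0.151,  0.626, -1.098,  1.631,  0.582,  1.251,  1.295]))
[ 0.482 -0.131] 0.09 (np.float64(5.134758659367318), array([ 0.205,  0.509, -0.076,  2.208,  0.089,  0.427, -1.091]))
[ 0.482 -0.131] 0.3 (np.float64(5.134758659367318), array([ 0.344,  0.226, -0.237,  1.974,  0.065,  0.949, -1.074]))
[ 0.601 -0.176] 0.09 (np.float64(0.4223696789826277), array([ 0.483,  0.653, -0.439,  1.907,  0.427,  0.674,  0.207]))
[ 0.601 -0.176] 0.3 (np.float64(0.4223696789826277), array([ 0.584,  0.44 , -0.572,  1.699,  0.264,  1.081,  0.353]))
```

```bash
cat >> arm.py <<'E'
ZG,ZH=.090,.30
def st(tag):
    s=status.read_state();print(tag,"t%.1f"%s["t"],np.round(s["ee_pos"],4),"F",np.round(s["force"],1),"w%.4f g%.1f"%(s["gripper_width"],s["grip_force"]),"q",np.round(s["qpos"],2),flush=True);return s
def pick(xy,a):
    k=best([*xy,ZH],a)[1]
    env.move_pose([*xy,ZH],down(k));st("above")
    env.move_linear([*xy,ZG],speed=.15);st("down")
    grip(.04,40);st("gripped")
    env.move_linear([*xy,ZG+.02],speed=.05)
    env.move_linear([*xy,ZH],speed=.15);st("lifted")
E
python3 - <<'E'
from arm import *
s=st("start");p=s["ee_pos"]
env.move_linear([p[0],p[1],ZH],speed=.2)
q=np.array(status.read_state()["qpos"]);q[0]=-.3;env.goto_joints(q);st("swung")
pick(CANS[1],np.pi/2)
from cell import imaging;import cv2
cv2.imwrite("pics/s1.png",imaging.read_camera("scene")["frame"][:,:,::-1])
E
```

```text
start t0.1 [ 0.198  -0.697   0.2023] F [ 0.1  0.  -0.6] w0.0855 g0.0 q [ 1.22  0.6  -0.    1.6   0.    0.94 -0.08]
swung t4.2 [0.7068 0.1566 0.2989] F [0.2 0.2 0.8] w0.0852 g0.0 q [-0.3   0.52  0.    1.49 -0.    1.13 -0.08]
above t5.3 [0.4385 0.1182 0.3004] F [-0.4 -0.4  0.2] w0.0853 g0.0 q [-0.08  0.17 -0.35  2.05  0.07  0.93  1.09]
down t6.8 [0.4376 0.1183 0.0905] F [0.5 0.3 0.2] w0.0855 g0.0 q [-0.22  0.48 -0.24  2.3   0.29  0.39  0.87]
gripped t7.3 [0.4379 0.1184 0.0908] F [-1.6 -0.6 10.8] w0.0472 g39.2 q [-0.22  0.48 -0.24  2.3   0.29  0.39  0.87]
lifted t9.3 [0.4369 0.118  0.2993] F [-1.3 -0.5 -1.4] w0.0466 g41.3 q [-0.08  0.17 -0.37  2.05  0.08  0.93  1.09]
```

View pics/s1.png

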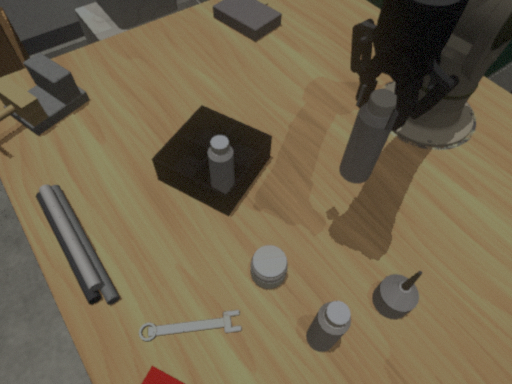

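The first can is off the bench and hanging in the fingers, its body running from about (380,95) to (355,178); the second is still at (337,316). I'll check its tilt and how low it hangs from the depth before placing it.

```bash
cat >> see.py <<'E'
def held(c,xy,r=.026,lo=.1,hi=.34):
    """lowest point and surface midline of the held can by height slice"""
    P=cloud(c).reshape(-1,3);P=P[(np.hypot(*(P[:,:2]-xy).T)<r+.012)&(P[:,2]>lo)&(P[:,2]<hi)]
    print("n",len(P),"low z %.4f"%np.percentile(P[:,2],.5))
    cam=(-c["R"].T@c["t"])[:2];d=np.array(xy)-cam;d/=np.linalg.norm(d);s=np.array([-d[1],d[0]])
    for a in np.arange(P[:,2].min(),P[:,2].max(),.02):
        q=P[(P[:,2]>=a)&(P[:,2]<a+.02),:2]-xy
        if len(q)>15:print(" z%.3f n%d side %.4f..%.4f near %.4f"%(a,len(q),(q@s).min(),(q@s).max(),np.percentile(q@d,5)))
E
python3 - <<'E'
from see import *;from arm import *;from cell import imaging
held(imaging.read_camera("scene"),status.read_state()["ee_pos"][:2])
E
```

```text
n 2293 low z 0.2097
 z0.207 n231 side -0.0246..0.0249 near -0.0249
 z0.227 n273 side -0.0237..0.0251 near -0.0250
 z0.247 n299 side -0.0245..0.0255 near -0.0249
 z0.267 n324 side -0.0236..0.0250 near -0.0250
 z0.287 n367 side -0.0242..0.0254 near -0.0249
 z0.307 n383 side -0.0234..0.0257 near -0.0250
 z0.327 n416 side -0.0275..0.0357 near -0.0244
```

```bash
cat >> arm.py <<'E'
def place(xy,a):
    k=best([*xy,ZH],a)[1]
    env.move_pose([*xy,ZH],down(k));st("over")
    env.move_linear([*xy,.110],speed=.12);env.pause(.15)
    f0=st("low")["force"][2];z=.110
    while z>.090:
        z-=.0015;env.move_linear([*xy,z],speed=.02)
        f=status.read_state()["force"][2]-f0
        if f>2.5:break
    st("touch %.4f df %.1f"%(z,f))
def release(xy):
    grip(.070,20);env.pause(.1);st("open")
    env.move_linear([*xy,.15],speed=.08);env.move_linear([*xy,ZH],speed=.2);st("up")
E
python3 - <<'E'
from arm import *;from cell import imaging;import cv2
xy=cell_xy(-.045,.045);place(xy,YAW+np.pi/2)
cv2.imwrite("pics/s2.png",imaging.read_camera("scene")["frame"][:,:,::-1])
E
```

```text
over t10.4 [ 0.4821 -0.1294  0.2998] F [ 0.7  0.3 -1.6] w0.0466 g41.3 q [ 0.35  0.23 -0.25  1.97  0.07  0.95  2.06]
low t12.2 [ 0.4823 -0.1306  0.1104] F [-1.2 -0.3 -1.9] w0.0467 g41.3 q [ 0.29  0.48 -0.19  2.19  0.19  0.49  1.95]
touch 0.0965 df 7.2 t14.5 [ 0.4824 -0.1304  0.097 ] F [-0.5  1.5  5.3] w0.0469 g42.2 q [ 0.28  0.5  -0.18  2.2   0.2   0.46  1.94]
```

View pics/s2.png

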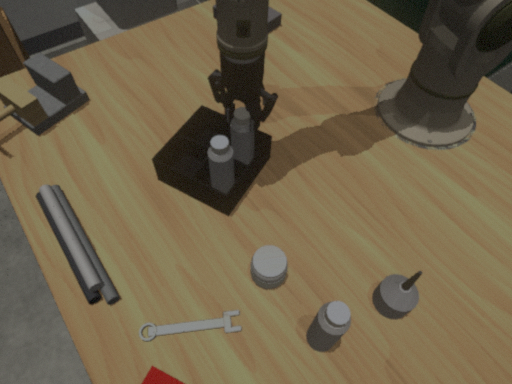

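The can is in its cell at about (242,135), beside the stowed can at (221,165), and contact came at the expected floor height. I'll release it and pick up the second can.

```bash
python3 - <<'E'
from arm import *;from see import held,caps;from cell import imaging
release(cell_xy(-.045,.045))
grip(.085);pick(CANS[2],np.pi*.75)
for n in("scene","top"):
    c=imaging.read_camera(n)
    for o in caps(c):print(n,np.round(o[4],4),o[2])
    if n=="scene":held(c,status.read_state()["ee_pos"][:2])
E
```

```text
open t15.0 [ 0.482  -0.1305  0.0964] F [-0.8  0.8 -0.1] w0.0698 g0.0 q [ 0.28  0.5  -0.18  2.2   0.2   0.46  1.94]
up t16.7 [ 0.4813 -0.1304  0.2989] F [-0.3 -0.  -0.6] w0.0699 g0.0 q [ 0.36  0.23 -0.25  1.97  0.07  0.95  2.06]
above t18.5 [0.593 0.263 0.3  ] F [ 0.5 -0.9  0.3] w0.0852 g0.0 q [-0.2   0.45 -0.46  1.65  0.22  1.09  1.63]
down t20.1 [0.5929 0.2653 0.0909] F [ 0.8 -0.2  0.2] w0.0851 g0.0 q [-0.26  0.66 -0.38  1.86  0.37  0.69  1.5 ]
gripped t20.6 [0.5928 0.2654 0.0911] F [-1.5 -0.8  6.3] w0.0472 g39.9 q [-0.26  0.66 -0.38  1.85  0.37  0.69  1.5 ]
lifted t22.5 [0.592  0.2647 0.299 ] F [ 0.1  0.4 -0.8] w0.0468 g41.2 q [-0.2   0.45 -0.47  1.65  0.22  1.09  1.63]
scene [ 0.4832 -0.1293  0.1621] 167
scene [ 0.5608 -0.0927  0.1621] 188
n 2240 low z 0.2096
 z0.208 n206 side -0.0231..0.0238 near -0.0254
 z0.228 n236 side -0.0239..0.0240 near -0.0254
 z0.248 n268 side -0.0244..0.0246 near -0.0254
 z0.268 n304 side -0.0246..0.0240 near -0.0255
 z0.288 n339 side -0.0235..0.0246 near -0.0256
 z0.308 n355 side -0.0242..0.0211 near -0.0256
 z0.328 n532 side -0.0333..0.0273 near -0.0252
top [ 0.5583 -0.0937  0.1627] 278
top [ 0.4807 -0.1301  0.1626] 284
```

```bash
python3 - <<'E'
from arm import *;from cell import imaging;from see import caps;import cv2
xy=cell_xy(.045,-.045);place(xy,YAW)
s=status.read_state()
if s["ee_pos"][2]<.1: release(xy)
env.goto_joints([1.217,*np.array(status.read_state()["qpos"])[1:]]);st("away")
for n in("scene","top"):
    c=imaging.read_camera(n);cv2.imwrite(f"pics/{n}3.png",c["frame"][:,:,::-1])
    for o in caps(c):print(n,np.round(o[4],4),o[2])
E
```

```text
over t24.2 [ 0.6015 -0.1741  0.2999] F [-0.2 -0.2 -1.9] w0.0468 g41.2 q [ 0.16  0.39  0.05  1.73 -0.02  1.03  0.64]
low t26.1 [ 0.6012 -0.1758  0.1105] F [-0.6 -1.1 -2.2] w0.0465 g41.2 q [ 0.17  0.59  0.03  1.91 -0.03  0.64  0.64]
touch 0.0965 df 7.3 t28.4 [ 0.6013 -0.1758  0.0972] F [-0.8 -0.2  5.1] w0.0467 g42.0 q [ 0.18  0.61  0.03  1.92 -0.03  0.61  0.64]
open t28.8 [ 0.601  -0.1757  0.0964] F [-0.1  0.6  0.2] w0.0699 g0.0 q [ 0.18  0.61  0.03  1.92 -0.03  0.61  0.64]
up t30.5 [ 0.6003 -0.1755  0.2987] F [ 0.4  0.7 -0.1] w0.0698 g0.0 q [ 0.16  0.39  0.05  1.73 -0.02  1.03  0.64]
away t32.8 [ 0.1437 -0.6087  0.2986] F [-0.5 -0.  -0.2] w0.0698 g0.0 q [ 1.22  0.39  0.05  1.73 -0.02  1.03  0.64]
scene [ 0.4824 -0.1305  0.162 ] 150
scene [ 0.6023 -0.1769  0.1619] 156
scene [ 0.5603 -0.0931  0.162 ] 162
top [ 0.6002 -0.1764  0.163 ] 264
top [ 0.5584 -0.094   0.163 ] 269
top [ 0.4807 -0.13    0.1631] 281
```

View pics/top3.png

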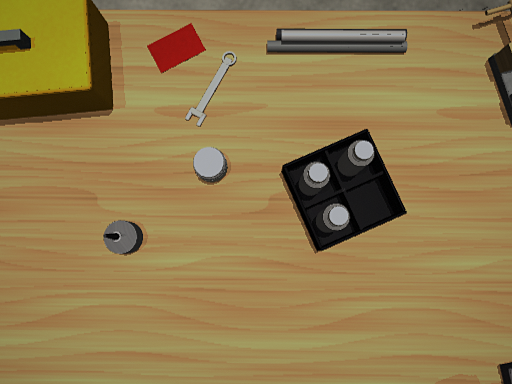

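All three cans stand upright in their own cells, with caps at (318,173), (361,152) and (338,216). The stowed can has not moved, and neither have the tin and oiler.

```bash
python3 -c "
from cell import finish_job
print(finish_job())"
```

```text
the job is handed in; nothing more can be done
None
```

Both loose cans now stand upright in separate, previously empty cells of the crate, each set down gently on its floor; the stowed can was not disturbed, and I handed the job in at about 33 s of the 59 s allowed.

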